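Tip the next specimen to the rim of its tube and lay it in the V-block

TASK

Pick the clear tube off its rest and tip its mouth down bit by bit until the green specimen slides forward; stop it when it stands about 2.5 cm out of the rim, and do not let it drop. Lay the tube back in both saddles of its rest with the green specimen still showing and let go. Then draw the green specimen out and lay it level in the groove of the inspection V-block, roughly centred; the orange specimen stays in the tube, and the wash bottle, loupe and tape roll stay where they are.

Things in the scene. Friction and masses are not known exactly. Their poses are not given: they have to be found in the camera images.
- tube_centre (a point): Clear plastic tube, 194 mm long, 46 mm outside, 37.6 mm bore, 160 g; one end open (blue band at the rim), the other closed by a blue cap. Point: on its axis, half-way along. x runs along the axis to the closed end; the mouth looks along -x, at the start roughly towards the robot, and the tube lies level. Grip it across at its middle, between the saddles of its rest.
- tube_rim (a point): Centre of the tube's open mouth, on its axis, 97 mm from tube_centre along -x; axes as tube_centre. Specimens in the tube begin to slide when it is tipped mouth down by about 25 to 37 degrees (friction varies) and stop again when it is tipped back a few degrees.
- specimen_front_centre (a point): Front specimen: green resin cylinder, brass band near its mouth-side end, 32 mm diameter, 90 mm long, 90 to 145 g. Point: its middle; x is its axis, the end nearer the mouth is 45 mm along -x. It lies in the bore, 2.8 mm below the tube's axis when level; at the start its end is some 36 mm inside the rim. It droops and may drop out if its middle passes the rim.
- specimen_rear_centre (a point): Rear specimen: orange, 32 mm diameter, 56 mm long, lies behind the green one against the closed end. Point: its middle; x along its axis. It slides along behind the green one but stays in the tube.
- rest_axis (a point): Tube rest, fixed to the bench: a dark base plate 180 x 84 x 8 mm with two aluminium V saddles with white liners, each 18 mm long, 62 mm either side of the middle, 53 mm high. This point is where tube_centre lies when the tube is in the rest: 60 mm above the bench, above the middle of the plate. x is along the rest (same way as the tube's x at the start).
- v_axis (a point): Inspection V-block, fixed to the bench: a dark base plate 84 x 70 x 8 mm with one short aluminium V saddle with white liners, 24 mm long, 50 mm wide, about 53 mm high, in its middle; the specimen overhangs it at both ends. This point is where the middle of a specimen lies when it is laid centrally in the groove: 58 mm above the bench. x is along the groove.
- wash_bottle: Bystander: wash bottle, 69 mm diameter, 248 mm high, standing at the back; origin at the centre of its underside.
- loupe: Bystander: black standing loupe, 40 mm diameter, 40 mm high; origin at the centre of its underside.
- tape_roll: Bystander: roll of tape, 92 mm diameter, 48 mm high, lying flat; origin at the centre of its underside.

How it is judged (in metres and radians):
On the way, in this order (a step that is already met when the one before it is completed fails the run):
1. the tube is lifted off its rest and the green specimen stands still with 7 to 43 mm of it out of the rim (x of specimen_front_centre in the frame of tube_rim between 0.002 and 0.038 m and height (world z) of tube_centre above 0.1 m and x of specimen_rear_centre in the frame of tube_rim above 0.05 m), for 0.4 s.
2. the tube lies in its rest again, let go, with the green specimen still standing 5 to 45 mm out of the rim (x of specimen_front_centre in the frame of tube_rim between 0 and 0.04 m and x of tube_centre in the frame of rest_axis between -0.02 and 0.02 m and y of tube_centre in the frame of rest_axis between -0.006 and 0.006 m and z of tube_centre in the frame of rest_axis between -0.006 and 0.006 m and angle between the x axis of tube_centre and the x axis of rest_axis, either way round below 0.08 rad and contact force between the fingers and tube below 0.1 N), for 0.2 s.
At the end, for the whole second after the job is handed in: Green specimen at rest in the V-block: middle within 12 mm along, 4 mm across and in height of v_axis, axis within 0.10 rad. Tube at rest in its rest: centre within 20 mm along, 6 mm across and in height of rest_axis, axis within 0.08 rad. Orange specimen inside the tube (x of specimen_front_centre in the frame of v_axis between -0.012 and 0.012 m and y of specimen_front_centre in the frame of v_axis between -0.004 and 0.004 m and z of specimen_front_centre in the frame of v_axis between -0.004 and 0.004 m and angle between the x axis of specimen_front_centre and the x axis of v_axis, either way round below 0.1 rad and linear speed of each of specimen_front, tube below 0.02 m/s and x of tube_centre in the frame of rest_axis between -0.02 and 0.02 m and y of tube_centre in the frame of rest_axis between -0.006 and 0.006 m and z of tube_centre in the frame of rest_axis between -0.006 and 0.006 m and angle between the x axis of tube_centre and the x axis of rest_axis, either way round below 0.08 rad and x of specimen_rear_centre in the frame of tube_rim above 0.035 m and distance between specimen_rear_centre and tube_centre below 0.09 m); the robot touches nothing.
It fails at once if the green specimen falls: its middle drops below 35 mm above the bench (height (world z) of specimen_front_centre below 0.035 m).
It fails at once if the orange specimen's end comes out of the rim (x of specimen_rear_centre in the frame of tube_rim below 0.03 m).
It fails at once if wash bottle, loupe or tape roll moved more than 25 mm (distance of any of wash_bottle, loupe, tape_roll from where it was at the start of the episode above 0.025 m).
It also fails if it takes over 72 s, if anything falls off the work surface, if the arm or the gripper's body presses on something with over 40 N, if the wrist force passes 120 N, or if a joint passes its speed limit or range.

ROBOT

A 6-joint arm with a two-finger parallel gripper is mounted at the origin on a cart in front of the work surface, level with it; the furniture and walls round the work are solid. World frame = base frame: x ahead of the robot, y to its left, z up, the work surface at z = 0. Lengths are in mm, angles in rad, forces in N, time in s.
With the tool pointing down it reaches from about 300 to 775 mm from the base axis. Payload 14.6 kg.
Tool frame: the origin (TCP) lies between the finger pads; the fingertips stand 22 mm ahead of it and the grasp point (between the pads) lies 3 mm ahead of it (manip.tcp_to_tips is the distance from the TCP to the fingertips, in mm); y points along the fingers, z is the direction in which the jaws open and shut, and the axes are right-handed (so a half turn about y gives the same grasp; the last joint's range is limited). The gripper opens to 94 mm and grips with 3 to 60 N. Pads are 16 mm wide; open, the fingers measure 119 mm over their backs; the gripper's body (75 mm by 177 mm) begins 78 mm behind the grasp point.
Start: joints at [-1.178, 0.3, 1.521, -0, 1.321, -0.067], TCP at [244.065, -492.871, 227.446] pointing down, gripper open.
Joint ranges: [-3.03, 3.03], [-0.79, 2.21], [0.23, 2.52], [-1.04, 4.18], [0, 3.07], [-2.55, 2.55]. Speed limits (rad/s): [2.22, 2.22, 2.57, 3.14, 3.14, 3.14].

INTERFACE

Orientations are given as [roll, pitch, yaw] about the fixed x, y, z axes, in that order (R = Rz(yaw) Ry(pitch) Rx(roll)).
In Python, from cell import manip gives the robot as it stands.
- The arm moves only by the shell command python3 -m jog 'ROWS' [OPENING] [FORCE]. ROWS is JSON, one flat list of numbers, 6 for each row, row after row: the shift along the tool's x, y, z in mm, then the turn, a rotation vector about the tool's x, y, z in degrees. A call has 1 to 10 rows; each row is the pose to reach, as a shift and turn from the pose commanded when the call began, along the tool's axes at that moment; what a row does not reach only later rows make up. A row lasts 1/12 s, in which the tool goes at most 41.7 mm and 7.16 degrees, less where a joint would pass 70% of its speed; a pose out of reach is approached as far as the arm can. A call with a gripper value outside its range is refused whole. OPENING is the finger opening in mm, from 0 to 94, set as the call begins (- or left out, the last holds). The fingers move at their own pace and stop on an object; FORCE is the grip in N (left out, the last holds). Time passes only in rows, so rows that repeat a pose let the fingers close. It gives the time, the measured TCP pose, the force and the opening at its end, in the units of the state.
- manip.read_state(): the state, without advancing time (a new reading comes with each control period).
- manip.camera(name): name is "scene" or "top" or "wrist"; returns a dict with "img" (384x512x3 uint8, red, green, blue), "intrinsics" (3x3 intrinsics, pixels), "origin" and "orientation" of the camera in the world. Camera axes: x right, y down, z forward; pixel columns grow to the right and rows downward; lengths in mm; the calibration is good to about 2 mm. The wrist camera is an equidistant fisheye: a pixel r from the principal point sees the ray r / f radians off the axis. A picture is of the moment at which its call begins. There is no depth.
- manip.sign_off(): hands the job in, once; it reports no verdict.
Trained networks look in a picture, given as the dict that the camera call returned (one of the last four; its "shot" number tells which), for a name from the list of things; names that differ only in an ending like _2 or _b are one class to them, and where a whole thing is asked for, a point or a joint stands for the part that bears it (a point fixed in the world has none). Each returns a list of dicts, best first, with "score" (0 to 1); they miss things now and then, are a little off and sometimes report something else, mostly with a low value. They report only what shows in the picture. A call takes as long as a camera call.
- manip.masks_of(thing, picture): "pixels" (384x512 bool, what is visible of it) and "xy" ([column, row] in pixels, amid what is visible of it).
- manip.tip_of(thing, picture): "xy" ([column, row] in pixels: a listed point, or the origin of a listed thing).
The state is a dict: "clock": time; "joints": joint angles; "qd": joint speeds; "effort": joint torques, N m; "eef_pos": TCP position; "eef_rot": TCP orientation; "wrist_force": force on the tool from outside, world axes, zero at the start; "moment": the same for the moment, N m; "finger_gap": finger opening in mm.
Only numpy, scipy, OpenCV 4.12 (cv2) and the standard library are available. Lean on these libraries where they do the work, as an engineer would, in place of code of your own. Each camera call takes 0.05 s, during which the arm holds its last target.

## Working session

There is one attempt and no reset: what is moved stays moved. The work goes in short steps, Python scripts to look and compute and a shell command to move; the robot and the scene stay as the last step left them, time stands still between calls to the robot, and variables do not carry over. Pictures are saved under pics/ and viewed, and the job is handed in when it is done.

```bash
ls; mkdir -p pics
python3 - <<'E'
from cell import manip
import cv2
s=manip.read_state();print(s)
for n in ("scene","top","wrist"):
    p=manip.camera(n);cv2.imwrite(f"pics/{n}0.png",p["img"][:,:,::-1]);print(n,p["intrinsics"],p["origin"],p["orientation"],p["shot"])
    for t in ["tube_centre","tube_rim","specimen_front_centre","specimen_rear_centre","rest_axis","v_axis","wash_bottle","loupe","tape_roll"]:
        print(t,[(round(d["score"],2),[round(float(v),1) for v in d["xy"]]) for d in manip.tip_of(t,p)][:3])
print(manip.read_state()["clock"])
E
```

```text
pics
{'clock': 0.0, 'joints': array([-1.17759690e+00,  3.00486786e-01,  1.52159097e+00,  3.82124146e-05,
        1.32068565e+00, -6.66517596e-02]), 'qd': array([ 0.0002071 ,  0.00144574,  0.0011574 , -0.00170368, -0.00019528,
        0.00099581]), 'effort': array([ 2.79213069e-03, -5.31800258e+01, -3.52733982e+01,  7.09813088e-02,
        2.44384323e-02, -8.89295166e-05]), 'eef_pos': array([ 243.98708196, -492.65527404,  226.87352511]), 'eef_rot': array([-1.57196202e+00,  1.14905397e-04, -2.68175102e+00]), 'wrist_force': array([-0.18372177, -0.58515245, -0.06114456]), 'moment': array([-0.00928678,  0.0202741 , -0.0039793 ]), 'finger_gap': 93.55337979100277}
scene [[351.94481966   0.         252.46125199]
 [  0.         351.94481966 188.91382085]
 [  0.           0.           1.        ]] [189.12045617 622.60906234 634.8247824 ] [-2.29076662 -0.00271095 -2.36680907] 1
tube_centre [(0.82, [245.6, 208.3]), (0.46, [307.7, 182.1]), (0.31, [204.2, 316.6])]
tube_rim [(0.75, [283.0, 230.3])]
specimen_front_centre []
specimen_rear_centre []
rest_axis [(0.69, [246.9, 216.1])]
v_axis [(0.71, [3
[... 311 characters left out ...]
47 -1.59440887] 2
tube_centre [(0.74, [235.9, 198.2])]
tube_rim [(0.63, [239.8, 236.3])]
specimen_front_centre []
specimen_rear_centre []
rest_axis [(0.61, [233.7, 197.0])]
v_axis [(0.58, [311.6, 214.9]), (0.48, [232.2, 198.3])]
wash_bottle [(0.74, [294.4, 133.1])]
loupe [(0.76, [264.0, 139.4])]
tape_roll [(0.72, [149.4, 243.0])]
wrist [[297.31863964   0.         257.69883056]
 [  0.         297.31863964 196.79848903]
 [  0.           0.           1.        ]] [ 309.0338629  -458.83566801  384.37114538] [ 2.88623264e+00  5.92050198e-04 -1.11082322e+00] 3
tube_centre []
tube_rim []
specimen_front_centre []
specimen_rear_centre []
rest_axis []
v_axis []
wash_bottle []
loupe []
tape_roll []
1.5
```

View images.

View pics/scene0.png

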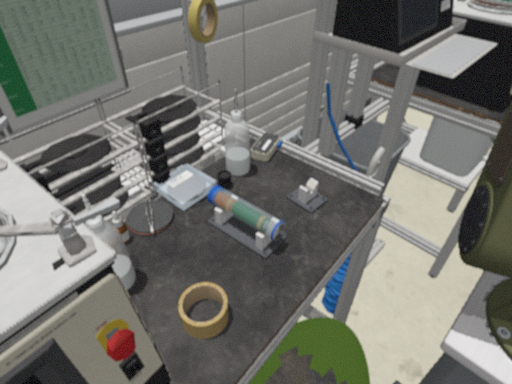

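View pics/top0.png

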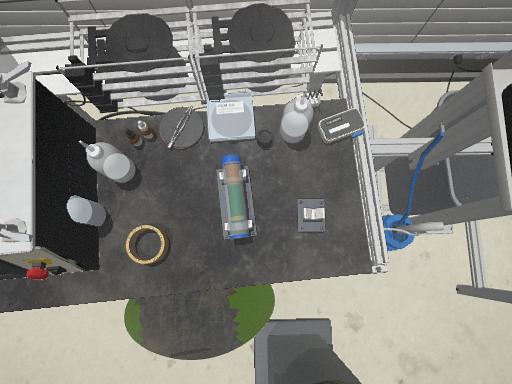

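```bash
cat > h.py <<'E'
import numpy as np
from scipy.spatial.transform import Rotation as Ro
from cell import manip
import cv2
def Rm(o): return Ro.from_euler('xyz',o).as_matrix()
def ray(p,xy):
    K=p["intrinsics"];R=Rm(p["orientation"])
    d=np.array([(xy[0]-K[0,2])/K[0,0],(xy[1]-K[1,2])/K[1,1],1.]);return R@d
def rayw(p,xy):
    K=p["intrinsics"];u=np.array([xy[0]-K[0,2],xy[1]-K[1,2]]);r=np.hypot(*u);t=r/K[0,0]
    return Rm(p["orientation"])@np.array([*(u/max(r,1e-9)*np.sin(t)),np.cos(t)])
def onz(p,xy,z,w=False):
    d=(rayw if w else ray)(p,xy);o=np.array(p["origin"]);return o+d*(z-o[2])/d[2]
def tri(ps):
    A=np.zeros((3,3));b=np.zeros(3)
    for p,d in ps:
        d=d/np.linalg.norm(d);M=np.eye(3)-np.outer(d,d);A+=M;b+=M@np.array(p["origin"])
    return np.linalg.solve(A,b)
def proj(p,X,w=False):
    K=p["intrinsics"];c=Rm(p["orientation"]).T@(np.array(X)-p["origin"])
    if w:
        t=np.arctan2(np.hypot(c[0],c[1]),c[2]);u=c[:2]/np.hypot(c[0],c[1])*t*K[0,0];return u+K[:2,2]
    return c[:2]/c[2]*K[0,0]+K[:2,2]
E
python3 - <<'E'
from h import *
T=manip.camera("top");S=manip.camera("scene")
for t,z in [("tube_centre",60),("tube_rim",60),("rest_axis",60),("v_axis",58),("wash_bottle",0),("loupe",0),("tape_roll",0)]:
    a=manip.tip_of(t,T);b=manip.tip_of(t,S)
    if a: print(t,"top@z",onz(T,a[0]["xy"],z).round(1))
    if b: print(t,"scn@z",onz(S,b[0]["xy"],z).round(1))
    if a and b: print(t,"tri",tri([(T,ray(T,a[0]["xy"])),(S,ray(S,b[0]["xy"]))]).round(1))
for n,P in(("t",T),("s",S)):
  for t in ("tube_centre","v_axis","rest_axis","specimen_front_centre"):
    m=manip.masks_of(t,P)
    for d in m[:2]: print(n,t,d["score"],d["xy"],d["pixels"].sum())
  img=P["img"][:,:,::-1]
  c=(img[140:250,200:345] if n=="t" else img[150:260,190:335])
  cv2.imwrite(f"pics/crop_{n}.png",cv2.resize(c,None,fx=5,fy=5,interpolation=cv2.INTER_CUBIC))
E
```

```text
tube_centre top@z [603.7 219.5  60. ]
tube_centre scn@z [611.8 206.2  60. ]
tube_centre tri [600.5 218.5  76.3]
tube_rim top@z [504.4 214.3  60. ]
tube_rim scn@z [506.4 211.7  60. ]
tube_rim tri [504.3 214.2  63.6]
rest_axis scn@z [604.  224.1  60. ]
v_axis top@z [560.1  31.5  58. ]
v_axis scn@z [569.1  34.   58. ]
v_axis tri [563.5  34.4  60.9]
wash_bottle top@z [781.7  66.9   0. ]
wash_bottle scn@z [782.1  58.7   0. ]
wash_bottle tri [777.2  66.5   7.6]
loupe top@z [770.7 148.8   0. ]
loupe scn@z [769.2 145.3   0. ]
loupe tri [768.5 147.9   2.5]
tape_roll top@z [503.4 427.8   0. ]
tape_roll scn@z [502.9 433.6   0. ]
tape_roll tri [504.9 430.6  -6.8]
t tube_centre 0.68 [234.9, 198.1] 1548
t v_axis 0.67 [311.5, 215.4] 933
t rest_axis 0.96 [243.0, 197.4] 948
s tube_centre 0.88 [244.6, 208.8] 1540
s v_axis 0.98 [310.0, 195.3] 719
s rest_axis 0.82 [245.2, 235.4] 1514
```

View pics/crop_t.png

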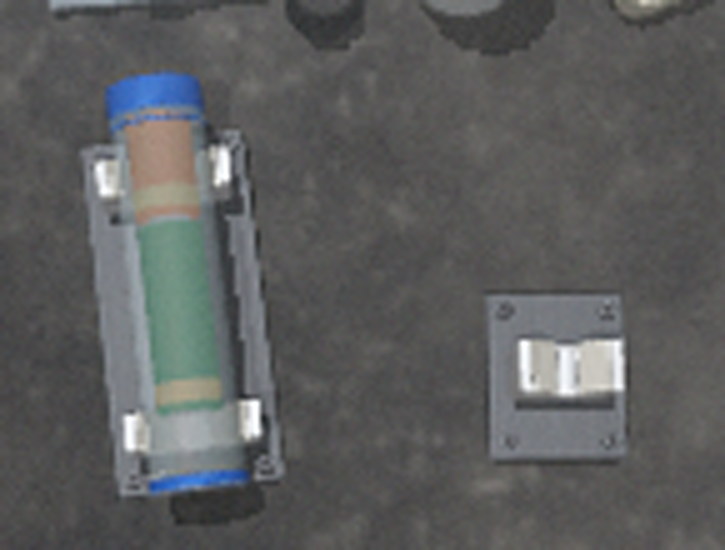

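View pics/crop_s.png

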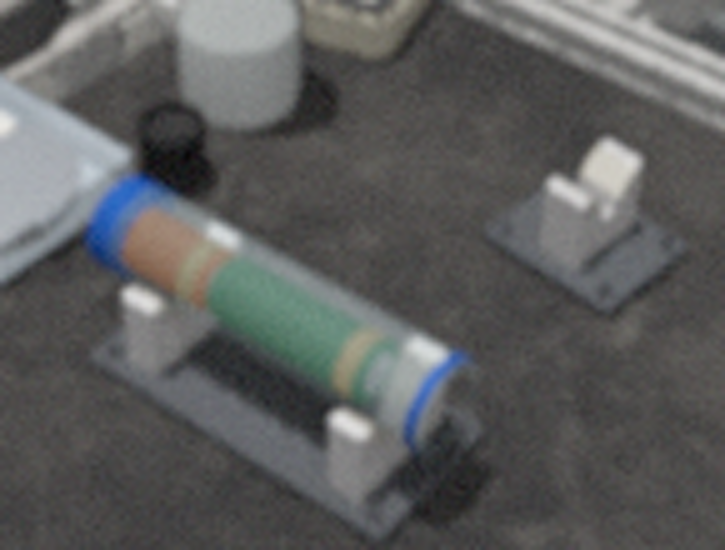

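Run:
```python
from h import *
T=manip.camera("top");S=manip.camera("scene")
def c(P,pts,off,z): return np.array([onz(P,(x/5+off[0],y/5+off[1]),z) for x,y in pts])
a=c(T,[(120,493),(283,475),(238,130),(83,150)],(200,140),8);print("rest T",a.round(1),a.mean(0).round(1))
v=c(T,[(488,296),(620,292),(628,457),(494,461)],(200,140),8);print("v T",v.round(1),v.mean(0).round(1))
a=c(S,[(380,535),(480,435),(95,355)],(190,150),8);print("rest S",a.round(1),"ctr",((a[1]+a[2])/2).round(1))
v=c(S,[(487,232),(610,308),(685,245)],(190,150),8);print("v S",v.round(1),"ctr",((v[0]+v[2])/2).round(1))
# tube ends: top view: rim edge mid and cap
for nm,x,y in [("rim top edge",200,480),("cap back",153,75)]:
    for z in (60,83): print(nm,z,onz(T,(x/5+200,y/5+140),z).round(1))
# saddle tops (z=53)
for q in [(107,175),(222,165),(135,430),(250,418),(538,366),(604,366)]: print(q,onz(T,(q[0]/5+200,q[1]/5+140),53).round(1))
```

```text
rest T [[509.6 251.    8. ]
 [516.7 170.3   8. ]
 [692.8 189.3   8. ]
 [683.7 268.5   8. ]] [600.7 219.8   8. ]
v T [[604.3  64.5   8. ]
 [605.   -2.6   8. ]
 [521.7  -2.1   8. ]
 [521.2  65.    8. ]] [563.1  31.2   8. ]
rest S [[506.7 253.    8. ]
 [512.8 177.5   8. ]
 [680.4 270.3   8. ]] ctr [596.6 223.9   8. ]
v S [[601.3  67.4   8. ]
 [520.5  67.4   8. ]
 [520.9   2.4   8. ]] ctr [561.1  34.9   8. ]
rim top edge 60 [512.4 210.2  60. ]
rim top edge 83 [511.2 209.6  83. ]
cap back 60 [708.3 230.   60. ]
cap back 83 [702. 229.  83.]
(107, 175) [660.6 253.1  53. ]
(222, 165) [664.6 197.4  53. ]
(135, 430) [537.  240.7  53. ]
(250, 418) [541.5 186.2  53. ]
(538, 366) [563.4  48.   53. ]
(604, 366) [562.7  16.3  53. ]
```

Run:
```python
from h import *
T=manip.camera("top");S=manip.camera("scene")
print(tri([(T,ray(T,(378,268))),(S,ray(S,(383,196)))]))
for z in (0,100,200): print(z,proj(T,[435,-110,z]),proj(S,[435,-110,z]),proj(T,[700,-100,z]),proj(S,[700,-100,z]))
def delta(p1,yaw,s=manip.read_state()):
    R=Rm(s["eef_rot"]);R2=Rm([-np.pi/2,0,yaw]);print(R.T@(np.array(p1)-s["eef_pos"]),np.degrees(Ro.from_matrix(R.T@R2).as_rotvec()))
delta([599.5,220.5,200],-np.pi+.103)
```

```text
[ 428.70116511 -132.86159269  -10.32106804]
0 [370.03636321 265.6891264 ] [377.64259471 196.14968717] [358.59349662 162.08890871] [297.84828652 156.66996657]
100 [384.33509675 266.89308849] [387.17224483 166.49378915] [370.86558699 151.59927243] [300.90636977 128.36132881]
200 [402.475014  268.4204806] [398.25296639 132.01101758] [386.24172485 138.4564346 ] [304.39171363  96.09754512]
[-635.07300151   27.48702539 -481.55783269] [ 1.44648499e-03  2.04415365e+01 -2.01563748e-03]
```

View pics/wrist0.png

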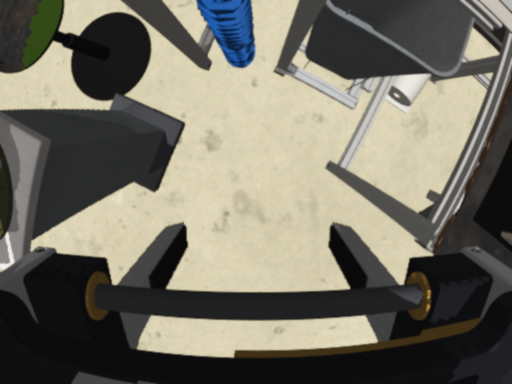

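```bash
python3 -m jog '[-64,-2,-48,0,2,0,-128,-2,-96,0,4,0,-192,0,-144,0,6,0,-256,0,-192,0,8,0,-320,0,-240,0,10,0,-380,0,-288,0,12,0,-440,0,-330,0,14,0,-500,0,-370,0,16,0,-560,0,-410,0,18,0,-600,0,-440,0,20,0]' 94
```

```text
clock: 3.73
eef_pos: [434.0, -119.8, 228.1]
eef_rot: [-1.57, 0.001, -3.033]
wrist_force: [0.1, -1.5, -0.1]
finger_gap: 93.9
```

```bash
cat >> h.py <<'E'
def delta(p1,rpy=None):
    s=manip.read_state();R=Rm(s["eef_rot"]);R2=R if rpy is None else Rm(rpy)
    print("d",(R.T@(np.array(p1)-s["eef_pos"])).round(1),np.degrees(Ro.from_matrix(R.T@R2).as_rotvec()).round(2))
E
python3 -c "
from h import *
delta([599.5,220.5,200],[-np.pi/2,0,-np.pi+.103])"
```

```text
d [-201.5   28.1 -320.3] [-0.02  0.34 -0.04]
```

```bash
python3 -m jog '[-22,4,-35,0,0,0,-44,7,-70,0,0,0,-66,10,-105,0,0,0,-88,14,-140,0,0,0,-110,18,-175,0,0,0,-132,21,-210,0,0,0,-154,24,-245,0,0,0,-176,28,-280,0,0,0,-201,28,-320,0,0.3,0,-201,28,-320,0,0.3,0]' 94
python3 - <<'E'
from h import *
W=manip.camera("wrist");cv2.imwrite("pics/w1.png",W["img"][:,:,::-1])
for t,z in [("tube_centre",60),("tube_rim",60),("rest_axis",60),("specimen_front_centre",57)]:
    a=manip.tip_of(t,W)
    if a: print(t,a[0]["score"],a[0]["xy"],onz(W,a[0]["xy"],z,True).round(1))
print(W["origin"],manip.read_state()["joints"])
E
```

```text
clock: 4.57
eef_pos: [598.7, 223.5, 198.5]
eef_rot: [-1.571, -0.001, -3.033]
wrist_force: [-0.5, -0.6, -0.2]
finger_gap: 94.2
tube_centre 0.8 [259.0, 186.5] [604.9 224.7  60. ]
tube_rim 0.7 [258.4, 272.4] [506.5 214.5  60. ]
[670.94319166 233.06096866 355.30866064] [ 2.91147076e-01  5.14049108e-01  1.28700276e+00 -1.26226946e-04
  1.34054427e+00  1.75745092e+00]
```

View pics/w1.png

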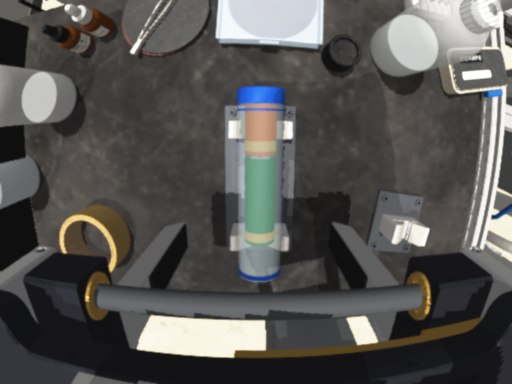

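```bash
python3 -c "
from h import *
delta([601.5,222,63],[-np.pi/2,0,-np.pi+.103])"
```

```text
d [ -4.3 137.   -4.3] [-0.01  0.09 -0.  ]
```

```bash
python3 -m jog '[-4,35,-4,0,0,0,-4,70,-4,0,0,0,-4,100,-4,0,0,0,-4,115,-4,0,0,0,-4,127,-4,0,0,0,-4,137,-4,0,0,0,-4,137,-4,0,0,0]' 94 40
python3 - <<'E'
from h import *
print(manip.read_state()["eef_pos"])
for n in ("scene","top"):
    P=manip.camera(n); i=P["img"][:,:,::-1];i=i[140:250,190:310] if n=="scene" else i[130:250,180:300]
    cv2.imwrite(f"pics/{n}2.png",cv2.resize(i,None,fx=5,fy=5,interpolation=cv2.INTER_CUBIC))
E
```

```text
clock: 5.4
eef_pos: [601.1, 222.0, 61.7]
eef_rot: [-1.57, -0.001, -3.037]
wrist_force: [-0.7, 0.8, 0.1]
finger_gap: 93.9
[601.07764477 221.97209526  61.71451193]
```

View pics/scene2.png

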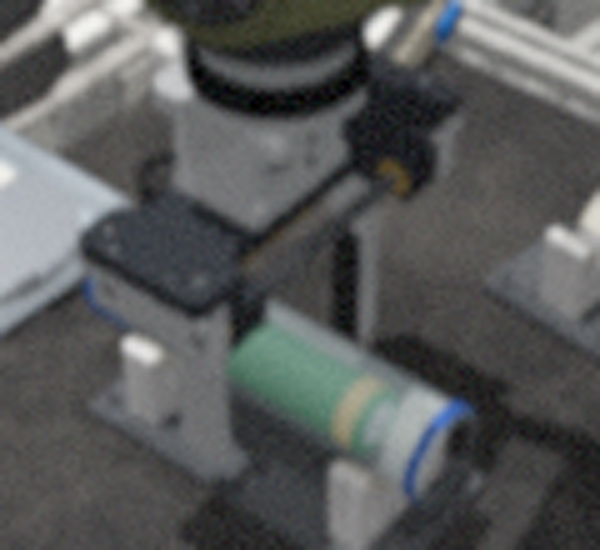

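View pics/top2.png

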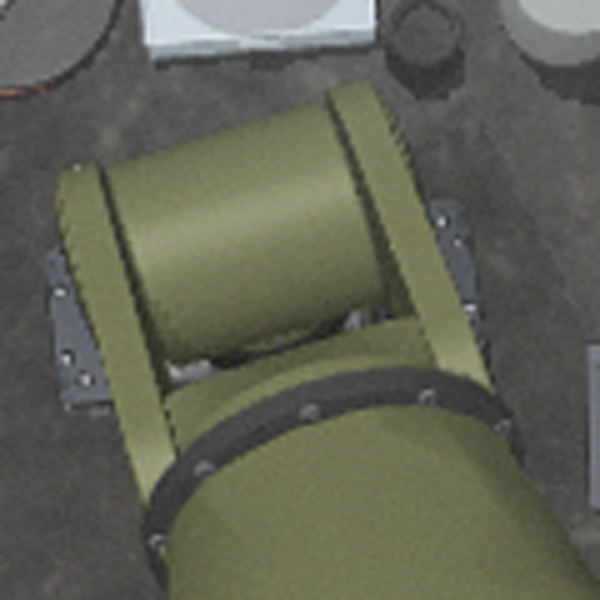

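```bash
python3 -m jog '[0,0,0,0,0,0,0,0,0,0,0,0,0,0,0,0,0,0,0,0,0,0,0,0,0,0,0,0,0,0,0,0,0,0,0,0,0,0,0,0,0,0,0,0,0,0,0,0]' 30 45
```

```text
clock: 6.17
eef_pos: [601.6, 221.9, 62.9]
eef_rot: [-1.569, -0.0, -3.036]
wrist_force: [0.3, 1.6, -1.5]
finger_gap: 45.6
```

```bash
python3 -m jog '[0,-10,0,0,0,0,0,-25,0,0,0,0,0,-50,0,0,0,0,0,-80,0,0,0,0,0,-110,0,0,0,0,0,-140,0,0,0,0,0,-160,0,0,0,0,0,-170,0,0,0,0,0,-170,0,0,0,0]'
python3 - <<'E'
from h import *
print(manip.read_state()["eef_pos"])
P=manip.camera("scene"); i=P["img"][:,:,::-1];i=i[100:260,190:350]
cv2.imwrite(f"pics/s3.png",cv2.resize(i,None,fx=3.7,fy=3.7,interpolation=cv2.INTER_CUBIC))
E
```

```text
clock: 6.92
eef_pos: [601.9, 223.1, 235.0]
eef_rot: [-1.572, 0.003, -3.036]
wrist_force: [0.2, -0.4, -3.3]
finger_gap: 45.6
[601.89373467 223.09790715 235.04587218]
```

View pics/s3.png

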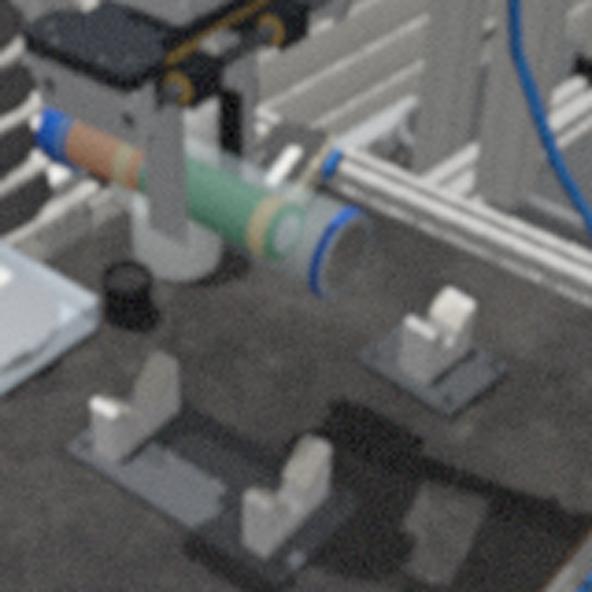

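```bash
cat >> h.py <<'E'
def look(name,ds=3.,show=True):
    s=manip.read_state();R=Rm(s["eef_rot"]);P=manip.camera("scene")
    c=s["eef_pos"]+R[:,1]*(3+2.8);ax=R[:,0]   # towards mouth
    img=P["img"];hsv=cv2.cvtColor(img,cv2.COLOR_RGB2HSV)
    out=[]
    for q in np.arange(30,150,ds):
        u=proj(P,c+ax*q);px=cv2.getRectSubPix(img,(1,1),(float(u[0]),float(u[1])))[0,0].astype(int)
        out.append((int(q),int(px[1])-int(px[0]),int(px[1])-int(px[2])))
    print("clk",round(s["clock"],2),"tilt",np.degrees(np.arctan2(-ax[2],np.hypot(ax[0],ax[1]))).round(1),"F",np.round(s["wrist_force"],1))
    print(" ".join(f"{q}:{a}/{b}" for q,a,b in out))
    if show:
        k=5;u0=proj(P,c+ax*60);x0=int(u0[0])-55;y0=int(u0[1])-55
        i=cv2.resize(img[max(y0,0):y0+110,x0:x0+110,::-1],None,fx=k,fy=k,interpolation=cv2.INTER_CUBIC).copy()
        for q,col in ((0,(255,255,255)),(97,(0,0,255)),(125,(255,0,255))):
            for o in (30,33):
                u=proj(P,c+ax*q+R[:,1]*o);cv2.circle(i,(int((u[0]+.5-x0)*k),int((u[1]+.5-max(y0,0))*k)),3,col,-1)
        cv2.imwrite(f"pics/{name}.png",i)
E
python3 -m jog '[0,0,0,0,0,4,0,0,0,0,0,9,0,0,0,0,0,14,0,0,0,0,0,18,0,0,0,0,0,20,0,0,0,0,0,20]'; python3 -c "
from h import *
look('a1')"
```

```text
clock: 7.47
eef_pos: [600.0, 222.7, 230.4]
eef_rot: [-1.57, 0.347, -3.035]
wrist_force: [-1.1, 0.9, -3.9]
finger_gap: 45.6
clk 7.47 tilt 19.9 F [-1.1  0.9 -3.9]
30:38/18 33:37/15 36:38/18 39:22/21 42:0/24 45:-7/23 48:-2/25 51:18/20 54:30/12 57:15/1 60:13/0 63:8/0 66:6/0 69:8/0 72:8/-1 75:7/-1 78:5/-2 81:9/-8 84:21/-42 87:22/-49 90:7/-11 93:-2/2 96:-2/0 99:-3/1 102:-3/2 105:-4/2 108:-4/1 111:-3/0 114:-4/1 117:-1/2 120:-1/1 123:1/-3 126:0/-5 129:2/-4 132:1/-5 135:1/-5 138:0/-4 141:-1/-1 144:1/-2 147:1/-1
```

View pics/a1.png

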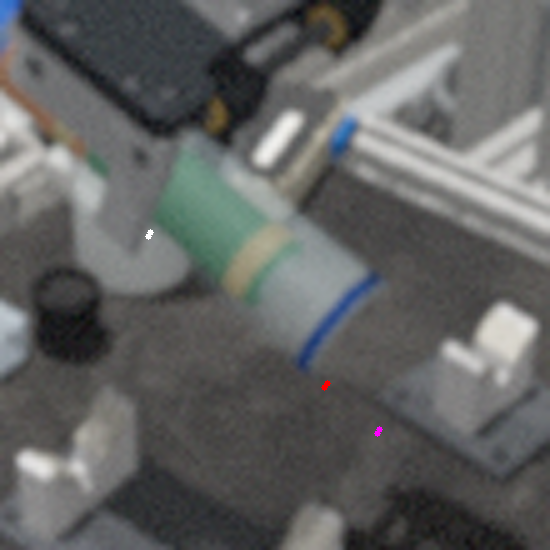

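```bash
python3 -m jog '[0,0,0,0,0,2,0,0,0,0,0,4,0,0,0,0,0,4,0,0,0,0,0,4]' >/dev/null; python3 -c "
from h import *
look('a2')"; python3 -m jog '[0,0,0,0,0,1,0,0,0,0,0,1,0,0,0,0,0,1]' >/dev/null;  python3 -c "
from h import *
look('a3')"
```

```text
clk 7.85 tilt 23.8 F [ 0.7 -0.5 -3.5]
30:37/16 33:37/18 36:38/19 39:33/18 42:11/20 45:-4/24 48:-6/24 51:2/24 54:26/18 57:26/9 60:12/-1 63:9/-1 66:6/-1 69:7/0 72:5/-1 75:9/-1 78:6/-2 81:7/-1 84:15/-19 87:26/-57 90:12/-28 93:-1/-4 96:-2/3 99:-2/4 102:-2/2 105:-2/2 108:-2/2 111:-5/1 114:-1/2 117:0/3 120:-1/1 123:2/-3 126:3/-4 129:3/-3 132:0/-7 135:3/-4 138:2/-4 141:2/-4 144:1/-2 147:1/-4
clk 8.15 tilt 25.0 F [-0.   0.3 -2.8]
30:38/18 33:37/18 36:39/18 39:37/18 42:17/21 45:-2/24 48:-4/27 51:0/25 54:20/20 57:26/13 60:12/0 63:9/0 66:6/-1 69:6/-3 72:10/0 75:8/-1 78:7/-2 81:7/-1 84:11/-18 87:28/-53 90:15/-34 93:3/-3 96:-1/2 99:-1/1 102:-4/1 105:-2/2 108:-3/1 111:-1/1 114:-1/4 117:-1/1 120:1/4 123:0/-2 126:5/-3 129:2/-4 132:1/-3 135:3/-3 138:3/-5 141:2/-3 144:4/-3 147:3/-2
```

```bash
cat >> h.py <<'E'
def q():
    s=manip.read_state();R=Rm(s["eef_rot"]);P=manip.camera("scene")
    c=s["eef_pos"]+R[:,1]*(3+2.8);ax=R[:,0]
    Q=np.arange(30,150,1.);a=[];b=[]
    for t in Q:
        u=proj(P,c+ax*t);px=cv2.getRectSubPix(P["img"],(1,1),(float(u[0]),float(u[1])))[0,0].astype(float);a.append(px[1]-px[0]);b.append(px[1]-px[2])
    a=np.array(a);b=np.array(b)
    br=np.clip(b-a-8,0,None)*(b>8)*(a<20);w=np.clip(-b-12,0,None)
    print("clk",round(s["clock"],2),"tilt",np.degrees(np.arctan2(-ax[2],np.hypot(ax[0],ax[1]))).round(1),"brass",(Q@br/br.sum()).round(1),"rim",(Q@w/w.sum()).round(1),"greenmax",Q[(a>22)&(b>5)].max(),"F",s["wrist_force"].round(1))
E
for i in 1; do python3 -m jog '[0,0,0,0,0,1,0,0,0,0,0,1,0,0,0,0,0,1]' >/dev/null;  python3 -c "
from h import *
q()"; python3 -m jog '[0,0,0,0,0,1,0,0,0,0,0,1,0,0,0,0,0,1]' >/dev/null;  python3 -c "
from h import *
q()"; done
```

```text
clk 8.45 tilt 26.0 brass 49.3 rim 87.8 greenmax 59.0 F [-0.3  0.2 -3.8]
clk 8.75 tilt 27.0 brass 54.3 rim 88.1 greenmax 63.0 F [ 0.9  1.3 -3.2]
```

```bash
python3 -m jog '[0,0,0,0,0,-1]' >/dev/null;  python3 -c "
from h import *
q()"
```

```text
clk 8.88 tilt 26.0 brass 58.6 rim 87.7 greenmax 68.0 F [-0.3  0.3 -2.9]
```

```bash
python3 -m jog '[0,0,0,0,0,0]' >/dev/null;  python3 -c "
from h import *
q()"
```

```text
clk 9.02 tilt 26.0 brass 63.4 rim 88.2 greenmax 72.0 F [ 0.1 -0.2 -3.7]
```

```bash
python3 -m jog '[0,0,0,0,0,0,0,0,0,0,0,0]' >/dev/null;  python3 -c "
from h import *
q()"
```

```text
clk 9.23 tilt 26.0 brass 64.6 rim 88.0 greenmax 74.0 F [-0.1 -0.7 -4. ]
```

```bash
python3 -m jog '[0,0,0,0,0,0.5,0,0,0,0,0,0.5]' >/dev/null;  python3 -c "
from h import *
q()"
```

```text
clk 9.45 tilt 26.5 brass 65.4 rim 87.9 greenmax 74.0 F [-0.3 -0.6 -4.4]
```

```bash
python3 -m jog '[0,0,0,0,0,0.5,0,0,0,0,0,0.5]' >/dev/null;  python3 -c "
from h import *
q()"; python3 -m jog '[0,0,0,0,0,0]' >/dev/null;  python3 -c "
from h import *
q()"
```

```text
clk 9.67 tilt 27.0 brass 68.0 rim 88.1 greenmax 77.0 F [ 0.5  0.3 -4.1]
clk 9.8 tilt 27.0 brass 71.5 rim 88.1 greenmax 80.0 F [ 0.1 -1.2 -3.8]
```

```bash
python3 -m jog '[0,0,0,0,0,0]' >/dev/null;  python3 -c "
from h import *
q()"; python3 -m jog '[0,0,0,0,0,-1]' >/dev/null;  python3 -c "
from h import *
q()"; python3 -m jog '[0,0,0,0,0,0]' >/dev/null;  python3 -c "
from h import *
q()"
```

```text
clk 9.93 tilt 27.0 brass 77.0 rim 88.2 greenmax 70.0 F [-0.4 -0.5 -4. ]
clk 10.07 tilt 26.0 brass 80.7 rim 88.1 greenmax 76.0 F [ 0.  -0.3 -3.2]
clk 10.2 tilt 26.0 brass 94.7 rim 87.7 greenmax 100.0 F [-0.6 -0.1 -3.6]
```

```bash
python3 -m jog '[0,0,0,0,0,-3]' >/dev/null;  python3 -c "
from h import *
q();look('a4')"
```

```text
clk 10.33 tilt 23.0 brass 95.7 rim 86.7 greenmax 103.0 F [-0.7 -0.  -4.9]
clk 10.38 tilt 22.7 F [ 0.3  0.2 -2.8]
30:36/17 33:38/18 36:37/16 39:37/18 42:37/17 45:39/18 48:39/19 51:39/20 54:38/19 57:39/17 60:36/16 63:37/17 66:38/18 69:38/15 72:40/19 75:37/18 78:36/16 81:38/14 84:38/-21 87:26/-52 90:-2/-5 93:-19/41 96:-28/58 99:-21/63 102:19/45 105:20/16 108:1/1 111:-4/3 114:-2/3 117:-3/2 120:0/1 123:-1/-5 126:2/-3 129:1/-5 132:1/-5 135:1/-5 138:4/-3 141:2/-3 144:2/-2 147:4/-1
```

View pics/a4.png

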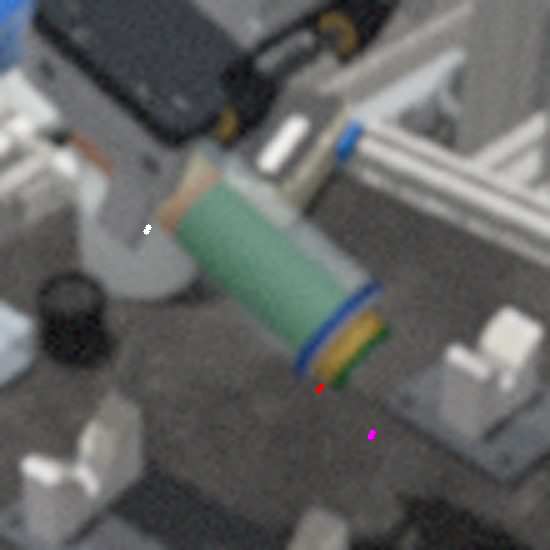

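```bash
python3 -m jog '[0,0,0,0,0,2,0,0,0,0,0,3.3]' >/dev/null;  python3 -c "
from h import *
q()"; python3 -m jog '[0,0,0,0,0,0.7]' >/dev/null;  python3 -c "
from h import *
q()"
```

```text
clk 10.6 tilt 26.5 brass 98.2 rim 87.8 greenmax 106.0 F [-0.2  0.2 -3.8]
clk 10.73 tilt 27.1 brass 100.6 rim 88.2 greenmax 110.0 F [ 0.2  1.5 -2.7]
```

```bash
python3 -m jog '[0,0,0,0,0,-0.5]' >/dev/null;  python3 -c "
from h import *
q()"
```

```text
clk 10.87 tilt 26.5 brass 105.9 rim 88.1 greenmax 115.0 F [ 0.3  0.6 -3. ]
```

```bash
python3 -m jog '[0,0,0,0,0,-5]' >/dev/null;  python3 -c "
from h import *
q()"; python3 -m jog '[0,0,0,0,0,-3,0,0,0,0,0,-3,0,0,0,0,0,-3,0,0,0,0,0,-3]' >/dev/null;  python3 -c "
from h import *
q();look('a5')"
```

```text
clk 11.0 tilt 21.5 brass 110.0 rim 86.5 greenmax 119.0 F [-0.5 -1.2 -3.8]
clk 11.38 tilt 18.6 brass 111.9 rim 85.5 greenmax 124.0 F [-0.5 -0.2 -3.6]
clk 11.43 tilt 18.6 F [ 0.4 -0.7 -4. ]
30:-20/14 33:16/13 36:35/15 39:39/18 42:38/18 45:36/17 48:38/18 51:36/17 54:38/18 57:39/18 60:40/19 63:38/18 66:37/18 69:36/17 72:38/19 75:36/17 78:39/18 81:35/2 84:34/-44 87:36/-42 90:36/3 93:56/37 96:68/48 99:66/47 102:67/49 105:69/46 108:21/53 111:-21/63 114:-29/67 117:-26/64 120:-9/58 123:36/36 126:10/5 129:3/-2 132:2/-4 135:0/-5 138:0/-4 141:0/0 144:0/0 147:-1/-2
```

View pics/a5.png

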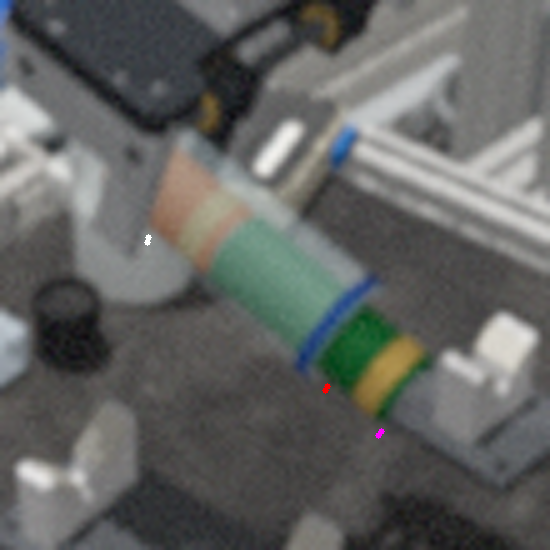

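```bash
python3 -m jog '[0,0,0,0,0,0,0,0,0,0,0,0,0,0,0,0,0,0,0,0,0,0,0,0,0,0,0,0,0,-4,0,0,0,0,0,-8,0,0,0,0,0,-12,0,0,0,0,0,-16,0,0,0,0,0,-18.6,0,0,0,0,0,-18.6]';  python3 -c "
from h import *
q();look('a6')
delta([601.5,222,63],[-np.pi/2,0,-np.pi+.103])
S=manip.camera('scene');i=S['img'][:,:,::-1]
cv2.imwrite('pics/rest.png',cv2.resize(i[180:260,200:330],None,fx=6,fy=6,interpolation=cv2.INTER_CUBIC))"
```

```text
clock: 12.32
eef_pos: [602.2, 222.7, 232.1]
eef_rot: [-1.571, -0.004, -3.037]
wrist_force: [0.2, 0.3, -2.7]
finger_gap: 45.5
clk 12.32 tilt -0.2 brass 111.1 rim 78.5 greenmax 122.0 F [ 0.2  0.3 -2.7]
clk 12.37 tilt -0.1 F [ 0.4  0.2 -3.4]
30:22/18 33:39/18 36:37/17 39:38/17 42:37/18 45:37/16 48:38/16 51:37/16 54:39/18 57:36/16 60:38/18 63:37/18 66:36/18 69:37/17 72:37/15 75:34/-14 78:33/-54 81:35/-28 84:39/14 87:57/39 90:64/50 93:65/45 96:63/46 99:61/41 102:57/48 105:11/55 108:-22/58 111:-27/62 114:-24/59 117:11/53 120:41/33 123:11/6 126:4/1 129:7/3 132:9/8 135:2/4 138:-3/1 141:-2/1 144:-2/5 147:-3/7
d [  0.2 169.3   0.8] [-0.01  0.14  0.03]
```

View pics/a6.png

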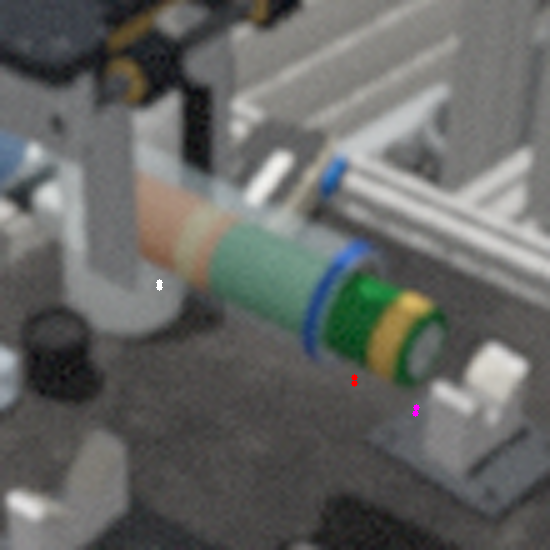

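View pics/rest.png

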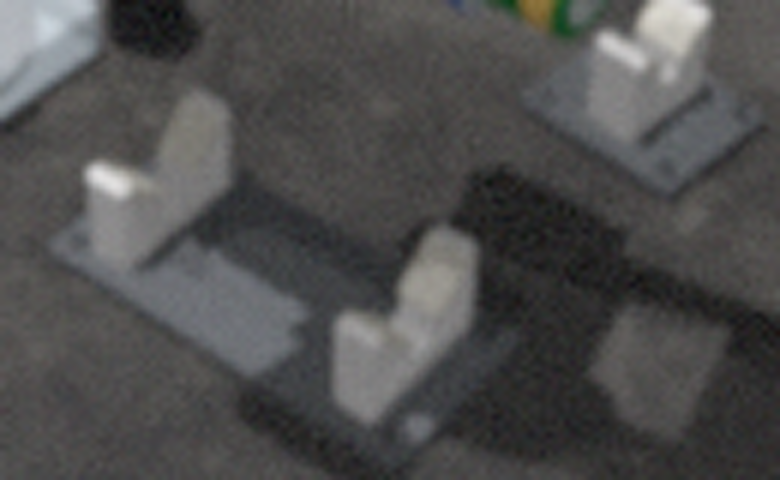

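```bash
python3 -m jog '[0,30,0.8,0,0,0,0,65,0.8,0,0,0,0,100,0.8,0,0,0,0,130,0.8,0,0,0,0,148,0.8,0,0,0,0,158,0.8,0,0,0,0,163,0.8,0,0,0,0,166,0.8,0,0,0,0,168,0.8,0,0,0,0,168,0.8,0,0,0]';python3 -c "
from h import *
q();look('a7')
delta([601.5,222,63],[-np.pi/2,0,-np.pi+.103])"
```

```text
clock: 13.3
eef_pos: [601.7, 222.2, 65.8]
eef_rot: [-1.571, -0.0, -3.036]
wrist_force: [-0.7, 0.6, -4.0]
finger_gap: 45.6
clk 13.3 tilt -0.0 brass 109.9 rim 80.9 greenmax 124.0 F [-0.7  0.6 -4. ]
clk 13.35 tilt 0.0 F [ 0.7 -0.7 -3.5]
30:-14/17 33:16/17 36:35/14 39:38/18 42:37/15 45:38/18 48:37/18 51:37/17 54:36/16 57:38/16 60:37/16 63:35/16 66:36/16 69:37/17 72:38/17 75:36/12 78:37/-23 81:35/-52 84:37/-19 87:46/21 90:63/45 93:70/48 96:70/48 99:66/50 102:72/46 105:51/50 108:1/52 111:-23/63 114:-26/63 117:-19/62 120:12/52 123:35/26 126:8/2 129:7/2 132:10/7 135:0/0 138:-2/-1 141:3/2 144:2/1 147:-2/-2
d [0.2 2.8 0.1] [0.02 0.14 0.  ]
```

View pics/a7.png

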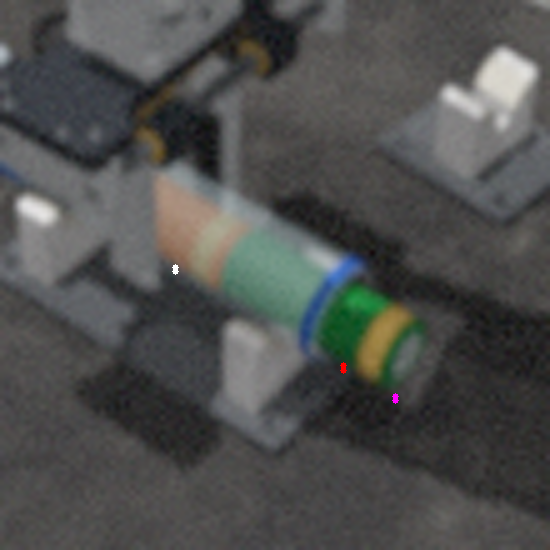

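```bash
python3 -m jog '[0,1.5,0,0,0,0,0,2.5,0,0,0,0,0,2.5,0,0,0,0]'; python3 -m jog '[0,0.8,0,0,0,0,0,0.8,0,0,0,0]'
```

```text
clock: 13.65
eef_pos: [601.6, 222.0, 62.9]
eef_rot: [-1.571, -0.001, -3.036]
wrist_force: [-0.7, -1.4, 1.6]
finger_gap: 45.5
clock: 13.82
eef_pos: [601.7, 221.9, 62.8]
eef_rot: [-1.571, -0.001, -3.036]
wrist_force: [-4.3, -3.1, 8.9]
finger_gap: 45.6
```

```bash
python3 -m jog '[0,-0.6,0,0,0,0,0,-0.6,0,0,0,0]'; python3 -m jog '[0,0,0,0,0,0,0,0,0,0,0,0,0,0,0,0,0,0,0,0,0,0,0,0,0,0,0,0,0,0]' 80; python3 -c "
from h import *
q();look('a8')"
```

```text
clock: 13.98
eef_pos: [601.6, 221.9, 62.8]
eef_rot: [-1.571, -0.001, -3.036]
wrist_force: [-1.0, -2.9, 6.3]
finger_gap: 45.3
clock: 14.4
eef_pos: [601.2, 222.1, 61.9]
eef_rot: [-1.571, -0.002, -3.036]
wrist_force: [-1.0, -0.1, 0.1]
finger_gap: 75.5
clk 14.4 tilt -0.1 brass 111.0 rim 80.2 greenmax 123.0 F [-1.  -0.1  0.1]
clk 14.45 tilt -0.1 F [ 0.1 -0.2  1.2]
30:-9/17 33:26/18 36:39/16 39:37/17 42:38/16 45:37/16 48:37/17 51:39/16 54:37/18 57:36/17 60:35/16 63:36/15 66:36/16 69:36/18 72:35/16 75:36/7 78:36/-29 81:31/-44 84:35/-12 87:51/27 90:67/46 93:68/50 96:65/49 99:68/44 102:60/48 105:38/51 108:-8/53 111:-25/61 114:-27/64 117:-16/59 120:28/47 123:28/19 126:5/0 129:6/2 132:7/5 135:1/3 138:1/2 141:0/1 144:0/2 147:1/5
```

View pics/a8.png

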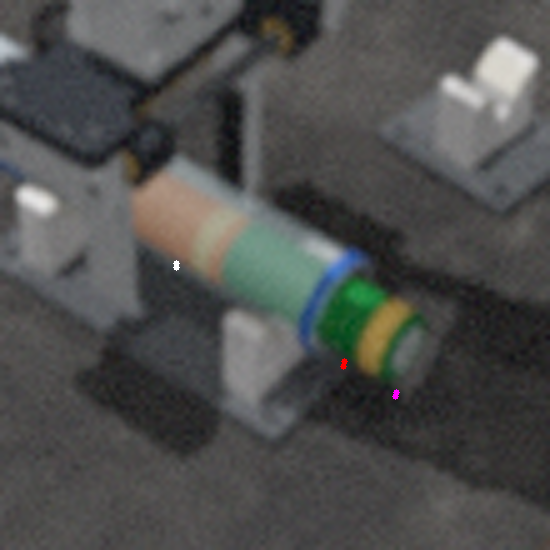

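```bash
python3 -m jog '[0,-15,0,0,0,0,0,-50,0,0,0,0,0,-85,0,0,0,0,0,-120,0,0,0,0,0,-140,0,0,0,0,0,-140,0,0,0,0,0,-140,0,0,0,0]' 80
python3 - <<'E'
from h import *
W=manip.camera("wrist");S=manip.camera("scene")
for n,P,c in (("w4",W,(180,80,340,300)),("s4",S,(180,140,340,270))):
    x0,y0,x1,y1=c;i=P["img"][y0:y1,x0:x1,::-1];cv2.imwrite(f"pics/{n}.png",cv2.resize(i,None,fx=4 if n=="s4" else 2.7,fy=4 if n=="s4" else 2.7,interpolation=cv2.INTER_CUBIC))
for t,z in [("tube_centre",60),("tube_rim",60),("rest_axis",60),("specimen_front_centre",57),("v_axis",58)]:
    a=manip.tip_of(t,W);b=manip.tip_of(t,S)
    if a: print(t,a[0]["score"],a[0]["xy"],onz(W,a[0]["xy"],z,True).round(1))
    if b: print(t,b[0]["score"],b[0]["xy"],onz(S,b[0]["xy"],z).round(1))
    if a and b:print(tri([(W,rayw(W,a[0]["xy"])),(S,ray(S,b[0]["xy"]))]).round(1))
s=manip.read_state();print(s["eef_pos"])
E
```

```text
clock: 15.08
eef_pos: [601.7, 222.1, 202.9]
eef_rot: [-1.571, 0.0, -3.036]
wrist_force: [0.3, 0.5, -0.7]
finger_gap: 79.9
tube_centre 0.93 [257.0, 184.9] [608.5 225.4  60. ]
tube_centre 0.92 [245.9, 208.6] [608.8 213.6  60. ]
[606.9 221.8  65.6]
tube_rim 0.86 [255.7, 273.1] [506.  216.1  60. ]
tube_rim 0.89 [279.7, 229.2] [510.3 207.   60. ]
[507.7 214.2  66.2]
rest_axis 0.65 [246.3, 215.8] [591.5 229.4  60. ]
specimen_front_centre 0.72 [275.6, 231.8] [513.4 216.8  57. ]
v_axis 0.9 [408.1, 240.6] [560.2  36.7  58. ]
v_axis 0.64 [308.6, 182.7] [563.3  34.4  58. ]
[561.2  38.2  61.2]
[601.49168868 222.03000478 201.92843721]
```

View pics/w4.png

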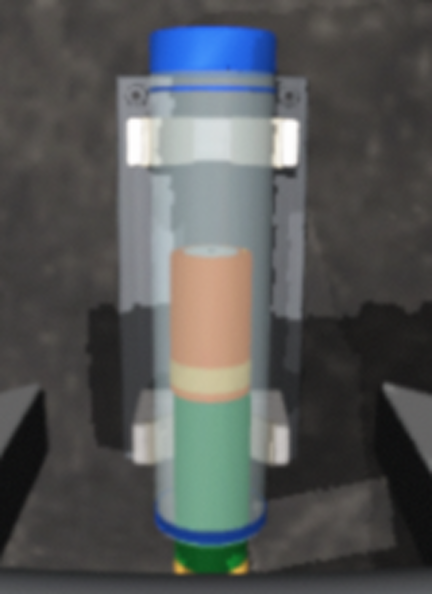

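View pics/s4.png

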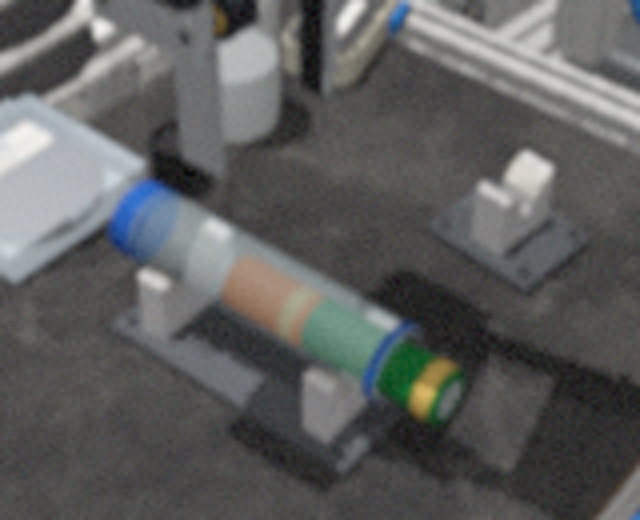

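Run:
```python
from h import *
S=manip.camera("scene");W=manip.camera("wrist")
ax=np.array([-.9947,-.103,0])
for X in (onz(S,(292.2,241),57.2),onz(S,(277.5,229.5),60)): print(X.round(1),((X-[601.5,222,0])@ax).round(1))
# wrist: band bottom edge silhouettes at left/right widest (z=60): (157,525),(267,520)
for c in [(157,522),(267,522),(155,100),(275,100),(212,545)]:
  X=onz(W,(c[0]/2.7+180,c[1]/2.7+80),60 if c[0]!=212 else 83,True);print(c,X.round(1),((X-[601.5,222,0])@ax).round(1))
# rest plate corners in wrist z=8
for c in [(118,78),(303,80)]: print(onz(W,(c[0]/2.7+180,c[1]/2.7+80),8,True).round(1))
for s_ in (85,90,95,100,120,125,130):
  X=np.array([601.5,222,57.2])+ax*s_; print(s_,((proj(S,X)-[180,140])*4).round(0))
```

```text
[470.7 211.7  57.2] 131.2
[513.2 211.   60. ] 89.0
(157, 522) [503.4 235.9  60. ] 96.2
(267, 522) [508.3 189.5  60. ] 96.1
(155, 100) [675.2 251.9  60. ] -76.4
(275, 100) [679.9 208.   60. ] -76.5
(212, 545) [508.3 213.   83. ] 93.6
[683.6 272.5   8. ]
[691.1 192.8   8. ]
85 [382. 360.]
90 [389. 364.]
95 [397. 369.]
100 [404. 373.]
120 [435. 390.]
125 [443. 395.]
130 [450. 399.]
```

```bash
python3 -m jog '[38,5,0,0,0,0,75,10,0,0,0,0,105,20,0,0,0,0,114,40,0,0,0,0,114,75,0,0,0,0,114,105,0,0,0,0,114,125,0,0,0,0,114,125,0,0,0,0]' 80; python3 -c "
from h import *
delta([487.6,210.5,60.2],[-np.pi/2,0,-np.pi+.103])
P=manip.camera('scene');cv2.imwrite('pics/s5.png',cv2.resize(P['img'][170:290,230:350,::-1],None,fx=5,fy=5,interpolation=cv2.INTER_CUBIC))"
```

```text
clock: 16.45
eef_pos: [486.0, 209.4, 73.7]
eef_rot: [-1.569, -0.008, -3.036]
wrist_force: [-0.7, -0.4, -0.6]
finger_gap: 80.1
d [-1.8 13.4 -1. ] [-0.08  0.14  0.44]
```

View pics/s5.png

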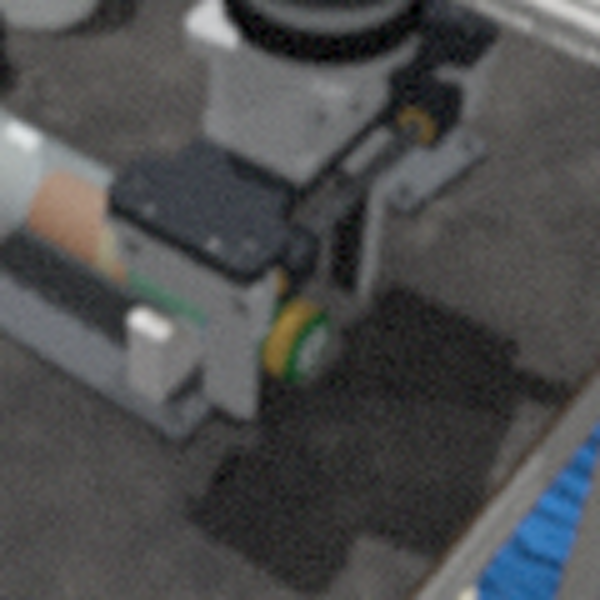

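```bash
python3 -m jog '[-1.5,6,-1,0,0,0.4,-1.5,13,-1,0,0,0.4,-1.5,13,-1,0,0,0.4]' 80;python3 -m jog '[0,0,0,0,0,0,0,0,0,0,0,0,0,0,0,0,0,0,0,0,0,0,0,0,0,0,0,0,0,0,0,0,0,0,0,0,0,0,0,0,0,0]' 25 45
python3 -c "
from h import *
delta([487.6,210.5,60.2],[-np.pi/2,0,-np.pi+.103])
P=manip.camera('scene');cv2.imwrite('pics/s6.png',cv2.resize(P['img'][170:290,230:350,::-1],None,fx=5,fy=5,interpolation=cv2.INTER_CUBIC))"
```

```text
clock: 16.75
eef_pos: [489.3, 211.2, 64.1]
eef_rot: [-1.571, 0.006, -3.036]
wrist_force: [-0.1, -0.4, -0.5]
finger_gap: 80.1
clock: 17.33
eef_pos: [489.3, 211.2, 64.3]
eef_rot: [-1.571, 0.005, -3.036]
wrist_force: [-0.7, 0.5, -0.3]
finger_gap: 36.4
d [1.8 4.1 0.5] [ 0.    0.14 -0.3 ]
```

View pics/s6.png

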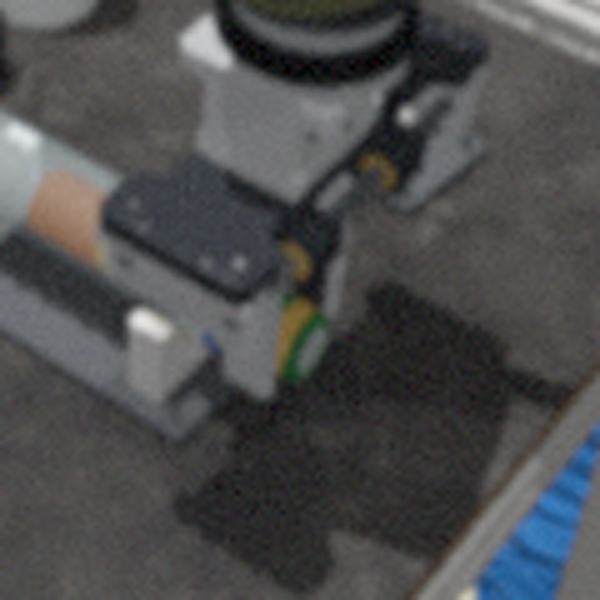

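```bash
python3 -m jog '[0,0,0,0,0,0,1.5,2,0,0,0,-0.3,1.5,4,0,0,0,-0.3,1.5,4,0,0,0,-0.3]' 50 45;python3 -m jog '[0,0,0,0,0,0,0,0,0,0,0,0,0,0,0,0,0,0,0,0,0,0,0,0,0,0,0,0,0,0]' 20
python3 -c "
from h import *
delta([487.6,210.5,60.2],[-np.pi/2,0,-np.pi+.103])"
```

```text
clock: 17.72
eef_pos: [487.6, 210.9, 59.8]
eef_rot: [-1.571, -0.001, -3.036]
wrist_force: [-0.1, 0.1, -0.9]
finger_gap: 49.8
clock: 18.13
eef_pos: [487.9, 211.0, 60.3]
eef_rot: [-1.571, 0.0, -3.036]
wrist_force: [-0.3, 0.7, -0.4]
finger_gap: 30.7
d [0.3 0.1 0.5] [ 0.    0.14 -0.01]
```

```bash
python3 -m jog '[0,0,0,0,0,0,0,0,0,0,0,0,0,0,0,0,0,0]' 20; python3 -m jog '[5,0,0,0,0,0,12,0,0,0,0,0,12,0,0,0,0,0]'
python3 -c "
from h import *
P=manip.camera('scene');cv2.imwrite('pics/s7.png',cv2.resize(P['img'][170:290,230:350,::-1],None,fx=5,fy=5,interpolation=cv2.INTER_CUBIC))"
```

```text
clock: 18.38
eef_pos: [487.8, 211.0, 60.3]
eef_rot: [-1.571, 0.0, -3.036]
wrist_force: [0.1, -0.1, 0.3]
finger_gap: 31.0
clock: 18.63
eef_pos: [474.6, 209.6, 60.1]
eef_rot: [-1.571, -0.001, -3.036]
wrist_force: [-0.9, -0.1, -0.3]
finger_gap: 31.1
```

View pics/s7.png

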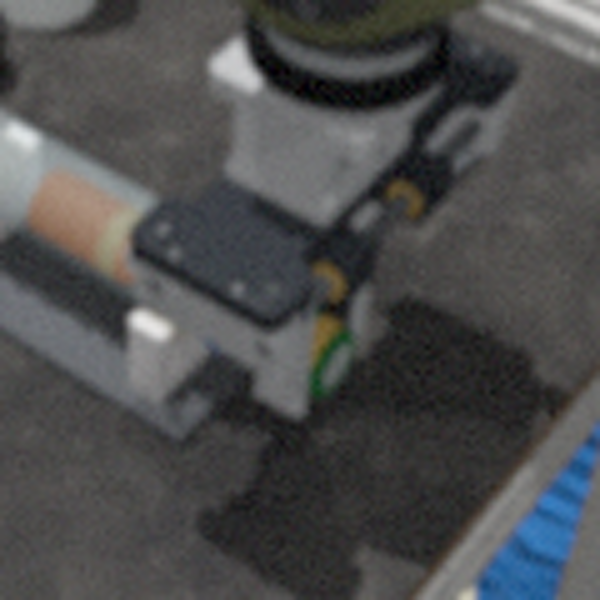

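```bash
python3 -m jog '[8,0,0,0,0,0,18,0,0,0,0,0,28,0,0,0,0,0,38,0,0,0,0,0,48,0,0,0,0,0,58,0,0,0,0,0,68,0,0,0,0,0,78,0,0,0,0,0,85,0,0,0,0,0,85,0,0,0,0,0]'
python3 -c "
from h import *
P=manip.camera('scene');cv2.imwrite('pics/s8.png',cv2.resize(P['img'][170:320,210:370,::-1],None,fx=4,fy=4,interpolation=cv2.INTER_CUBIC))
P=manip.camera('wrist');cv2.imwrite('pics/w8.png',P['img'][:,:,::-1])"
```

```text
clock: 19.52
eef_pos: [390.1, 200.7, 60.2]
eef_rot: [-1.571, -0.001, -3.036]
wrist_force: [-0.5, -0.6, -0.8]
finger_gap: 30.9
```

View pics/s8.png

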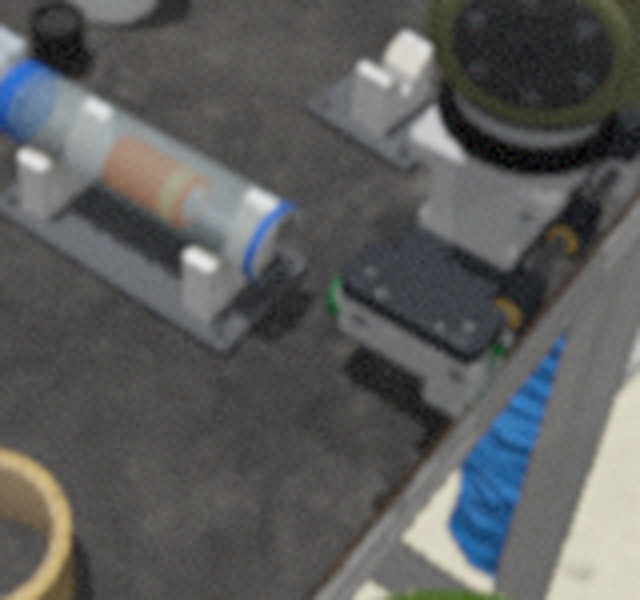

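View pics/w8.png

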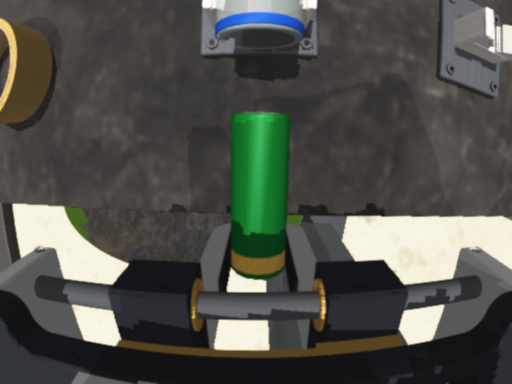

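```bash
python3 -m jog '[0,-20,0,0,0,0,0,-50,0,0,0,0,0,-80,0,0,0,0,0,-100,0,0,0,0,0,-110,0,0,0,0]'
python3 -c "
from h import *
delta([520,32.5,140],[-np.pi/2,0,-np.pi])"
```

```text
clock: 20.03
eef_pos: [392.5, 201.1, 172.9]
eef_rot: [-1.572, 0.004, -3.036]
wrist_force: [0.3, -0.8, -1.0]
finger_gap: 31.3
d [-108.9   33.1  181.1] [ 0.07  6.04 -0.21]
```

```bash
python3 -m jog '[-10,0,20,0,1,0,-28,3,46,0,2,0,-44,6,73,0,3,0,-60,10,100,0,4,0,-76,14,127,0,5,0,-92,20,152,0,6,0,-104,28,172,0,6,0,-109,33,181,0,6,-0.1,-109,33,181,0,6,-0.1,-109,33,181,0,6,-0.1]'
python3 - <<'E'
from h import *
P=manip.camera('scene');cv2.imwrite('pics/s9.png',cv2.resize(P['img'][90:240,250:410,::-1],None,fx=4,fy=4,interpolation=cv2.INTER_CUBIC))
W=manip.camera('wrist');cv2.imwrite('pics/w9.png',W['img'][:,:,::-1])
for p,w in((P,0),(W,1)):
  for t in ("v_axis","specimen_front_centre"):
    for d in manip.tip_of(t,p)[:1]: print(t,d["score"],d["xy"],onz(p,d["xy"],58,w).round(1))
print(manip.read_state()["eef_pos"])
E
```

```text
clock: 20.87
eef_pos: [518.3, 32.6, 136.5]
eef_rot: [-1.571, -0.003, -3.141]
wrist_force: [0.1, 0.6, -1.9]
finger_gap: 30.9
v_axis 0.72 [309.3, 183.1] [561.1  34.4  58. ]
specimen_front_centre 0.9 [321.1, 163.8] [587.8 -52.6  58. ]
specimen_front_centre 0.79 [260.0, 194.2] [531.2  32.9  58. ]
[518.65048563  33.00204712 137.70502465]
```

View pics/s9.png

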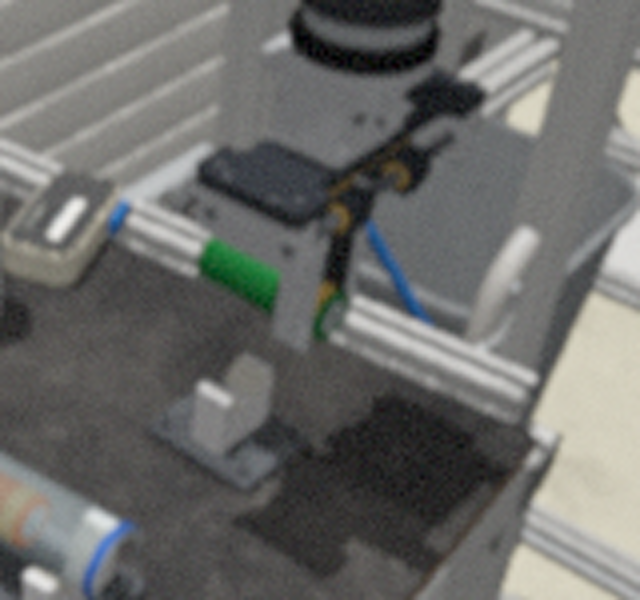

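View pics/w9.png

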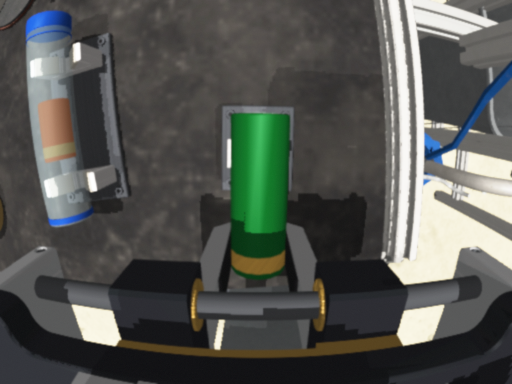

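Run:
```python
from h import *
S=manip.camera('scene');W=manip.camera('wrist')
print("mid",tri([(S,ray(S,(321.1,163.8))),(W,rayw(W,(260,194.2)))]).round(1))
X=np.array([onz(W,c,8,True) for c in [(223,107),(293,107),(222,190),(292,191)]]);print(X.round(1),X.mean(0).round(1))
e=manip.read_state()["eef_pos"]
# far end top edge (mask extents)
m=manip.masks_of("specimen_front_centre",W)[0]["pixels"];r,c=np.where(m);print("wrist mask rows",r.min(),r.max(),"cols",c[r<r.min()+25].min(),c[r<r.min()+25].max())
print("far end x at top z",onz(W,(260,r.min()),e[2]-3+16,True).round(1), onz(W,(260,r.min()),e[2]-3,True).round(1))
ms=manip.masks_of("specimen_front_centre",S)[0]["pixels"]
# predicted silhouettes for droop
for x0,p in ((30,0),(30,3),(30,6)):
  a=np.radians(p);c0=np.array([e[0],e[1],e[2]-3]);d=np.array([np.cos(a),0,-np.sin(a)])
  pts=[]
  n1=np.array([0,1,0]);n2=np.cross(d,n1)
  P3=[c0+d*(x0+s)+16*(np.cos(t)*n1+np.sin(t)*n2) for s in (-45,45) for t in np.linspace(0,6.28,40)]
  hull=cv2.convexHull(np.array([proj(S,q) for q in P3],np.float32)).astype(np.int32);z=np.zeros((384,512),np.uint8);cv2.fillConvexPoly(z,hull,1)
  print(p,"extra vis px outside",int((ms&(z==0)).sum()),"hull",z.sum(),"vis",ms.sum(), "ends",proj(S,c0+d*(x0-45)).round(1),proj(S,c0+d*(x0+45)).round(1))
i=S['img'][:,:,::-1].copy();i[ms]=(0,0,255);cv2.imwrite('pics/ms.png',cv2.resize(i[130:190,280:350],None,fx=8,fy=8))
r,c=np.where(ms);print("scene mask cols",c.min(),c.max(),[(k,r[c==k].min(),r[c==k].max()) for k in (302,306,310,314,318)])
```

```text
mid [544.5  30.2 125.1]
[[6.048e+02 6.780e+01 8.000e+00]
 [6.049e+02 1.000e+00 8.000e+00]
 [5.232e+02 7.010e+01 8.000e+00]
 [5.223e+02 4.000e-01 8.000e+00]] [563.8  34.8   8. ]
wrist mask rows 113 279 cols 231 289
far end x at top z [595.   33.6 150.5] [595.4  33.5 134.5]
0 extra vis px outside 2 hull 584 vis 311 ends [333.2 168.8] [302.5 152.8]
3 extra vis px outside 5 hull 551 vis 311 ends [333.3 168.5] [302.4 154.1]
6 extra vis px outside 0 hull 574 vis 311 ends [333.3 168.2] [302.3 155.5]
scene mask cols 299 336 [(302, np.int64(149), np.int64(158)), (306, np.int64(151), np.int64(160)), (310, np.int64(153), np.int64(163)), (314, np.int64(155), np.int64(165)), (318, np.int64(157), np.int64(166))]
```

View pics/ms.png

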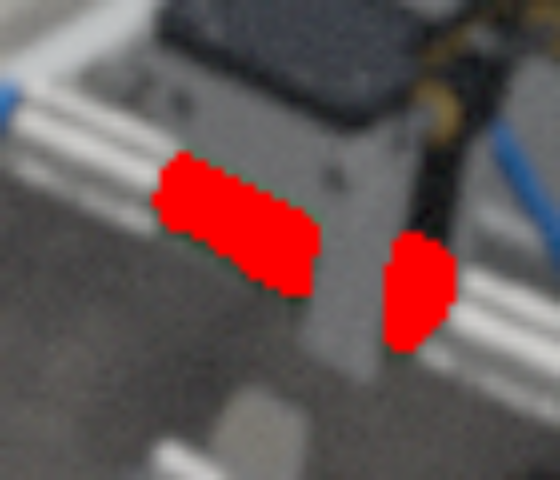

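```bash
python3 -c "
from h import *
delta([531.7,33.3,68],[-np.pi/2,0,-np.pi])"
```

```text
d [-13.   69.4  -0.8] [-0.    0.06  0.09]
```

```bash
python3 -m jog '[-7,5,-0.5,0,0,0,-13,20,-0.8,0,0,0,-13,40,-0.8,0,0,0,-13,55,-0.8,0,0,0,-13,64,-0.8,0,0,0,-13,69,-0.8,0,0,0,-13,69,-0.8,0,0,0,-13,69,-0.8,0,0,0]'
python3 - <<'E'
from h import *
P=manip.camera('scene');cv2.imwrite('pics/s10.png',cv2.resize(P['img'][120:240,260:380,::-1],None,fx=5,fy=5,interpolation=cv2.INTER_CUBIC))
W=manip.camera('wrist');cv2.imwrite('pics/w10.png',cv2.resize(W['img'][50:300,160:360,::-1],None,fx=2.3,fy=2.3))
print(manip.read_state()["eef_pos"])
E
```

```text
clock: 22.03
eef_pos: [532.1, 33.1, 68.7]
eef_rot: [-1.571, -0.001, -3.141]
wrist_force: [-0.1, -0.4, -0.9]
finger_gap: 31.1
[532.21607052  33.09181107  69.13497834]
```

View pics/s10.png

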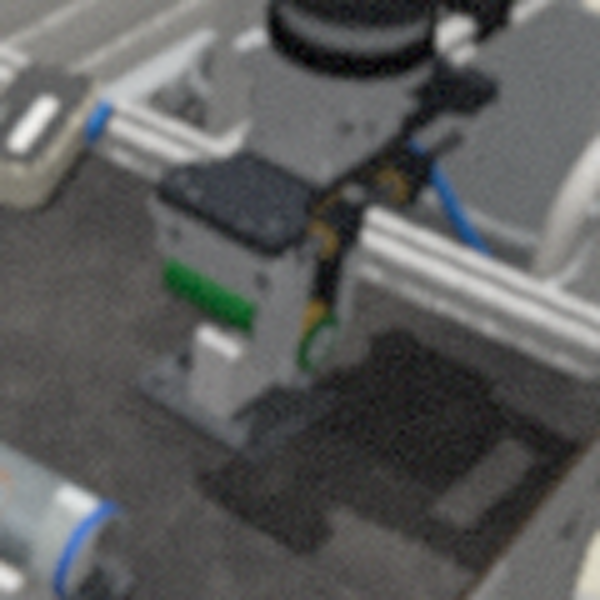

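View pics/w10.png

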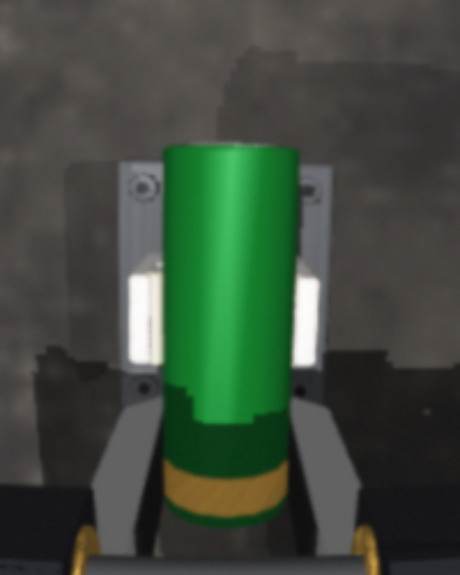

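Run:
```python
from h import *
W=manip.camera('wrist');f=lambda c,z:onz(W,(c[0]/2.3+160,c[1]/2.3+50),z,True).round(1)
print("saddle",f((140,275),53),f((140,365),53),f((308,275),53),f((308,365),53))
print("plate",f((119,162),8),f((332,164),8),f((119,398),8))
z=manip.read_state()["eef_pos"][2]-3
print("far",f((231,145),z+14),f((163,150),z),f((299,150),z))
```

```text
saddle [576.2  56.6  53. ] [552.   57.3  53. ] [576.2  13.4  53. ] [552.1  12.7  53. ]
plate [605.4  68.4   8. ] [604.9   0.7   8. ] [526.5  70.8   8. ]
far [608.6  33.5  80.1] [607.9  49.1  66.1] [608.   17.6  66.1]
```

```bash
python3 -m jog '[0,2,-1.3,0,0,0,0,4.5,-1.3,0,0,0,0,6,-1.3,0,0,0,0,7,-1.3,0,0,0,0,7,-1.3,0,0,0]'; python3 -m jog '[0,0.7,0,0,0,0,0,0.7,0,0,0,0]'
```

```text
clock: 22.6
eef_pos: [531.7, 34.3, 61.1]
eef_rot: [-1.571, -0.002, -3.141]
wrist_force: [-0.5, -0.5, 0.4]
finger_gap: 30.7
clock: 22.77
eef_pos: [531.7, 34.3, 60.8]
eef_rot: [-1.571, -0.002, -3.141]
wrist_force: [-1.9, -1.6, 4.4]
finger_gap: 31.3
```

```bash
python3 -m jog '[0,-0.4,0,0,0,0,0,-0.4,0,0,0,0,0,-0.4,0,0,0,0]' 70 ;  python3 -m jog '[0,0,0,0,0,0,0,0,0,0,0,0,0,0,0,0,0,0]'; python3 -m jog '[0,-10,0,0,0,0,0,-30,0,0,0,0,0,-60,0,0,0,0,0,-95,0,0,0,0,0,-130,0,0,0,0,-30,-150,0,0,0,0,-30,-150,0,0,0,0]'
python3 - <<'E'
from h import *
S=manip.camera('scene');cv2.imwrite('pics/s11.png',cv2.resize(S['img'][120:270,190:350,::-1],None,fx=4,fy=4,interpolation=cv2.INTER_CUBIC))
W=manip.camera('wrist');cv2.imwrite('pics/w11.png',W['img'][:,:,::-1])
m=manip.tip_of("specimen_front_centre",W)+manip.tip_of("specimen_front_centre",S);print([(d["score"],d["xy"]) for d in m])
print(onz(W,m[0]["xy"],58,True))
E
```

```text
clock: 23.02
eef_pos: [531.7, 34.4, 60.9]
eef_rot: [-1.571, -0.002, -3.141]
wrist_force: [0.4, -0.8, 0.5]
finger_gap: 47.7
clock: 23.27
eef_pos: [531.7, 34.4, 60.9]
eef_rot: [-1.571, -0.002, -3.141]
wrist_force: [-0.2, 0.0, -0.8]
finger_gap: 67.5
clock: 23.85
eef_pos: [565.9, 34.3, 217.2]
eef_rot: [-1.571, 0.008, -3.141]
wrist_force: [-0.3, -0.3, 0.1]
finger_gap: 69.9
[(0.7, [255.3, 186.8]), (0.79, [310.5, 183.5])]
[566.23423457  38.64868903  58.        ]
```

View pics/s11.png

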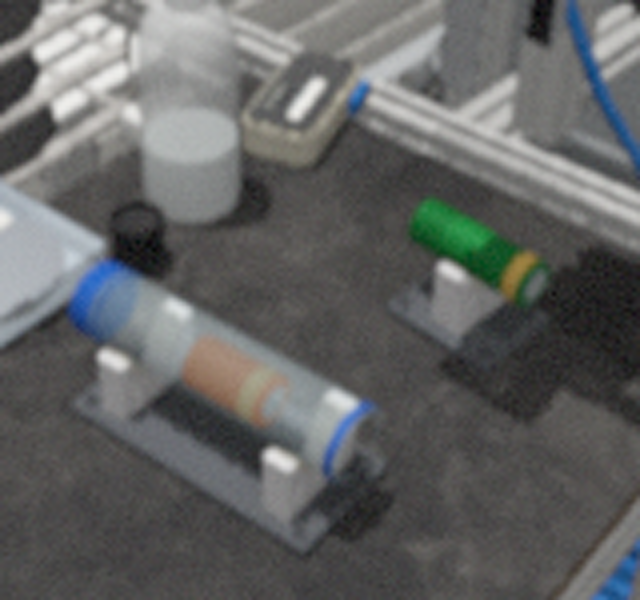

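View pics/w11.png

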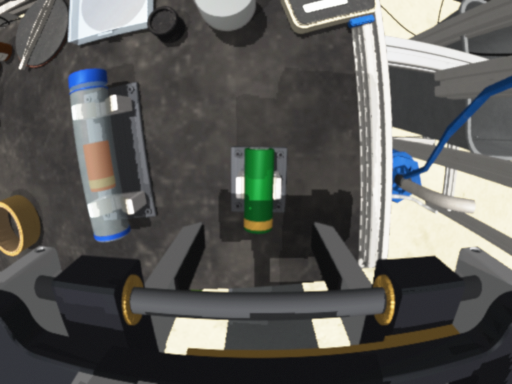

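Run:
```python
from h import *
W=manip.camera('wrist');cv2.imwrite('pics/w12.png',cv2.resize(W['img'][135:245,205:315,::-1],None,fx=5,fy=5,interpolation=cv2.INTER_CUBIC))
```

```text
(no output)
```

View pics/w12.png

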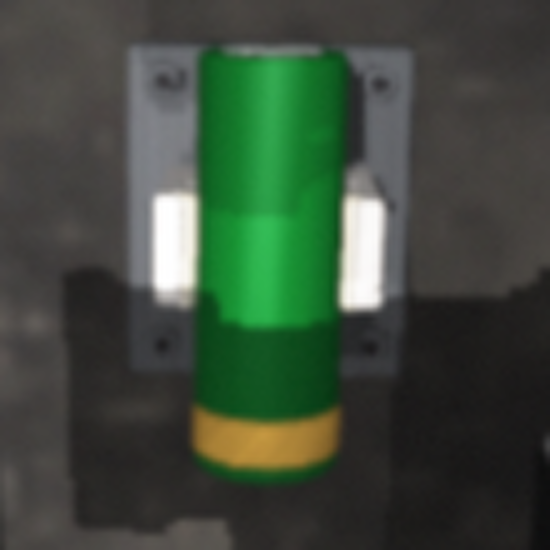

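Run:
```python
from h import *
W=manip.camera('wrist');f=lambda c,z:onz(W,(c[0]/5+205-.4,c[1]/5+135-.4),z,True).round(1)
print("saddle",f((155,193),53),f((155,302),53),f((383,195),53),f((383,310),53))
print("plate",f((128,47),8),f((412,47),8),f((133,370),8),f((405,375),8))
print("far",f((200,60),58),f((350,60),58),f((272,55),74)," near",f((193,455),58),f((340,455),58),f((265,468),74))
print("axis",f((275,60),58),f((266,455),58))
# tube
```

```text
saddle [577.1  59.8  53. ] [552.9  60.2  53. ] [576.7  10.9  53. ] [551.2  10.4  53. ]
plate [604.9  69.4   8. ] [605.    0.8   8. ] [523.5  69.6   8. ] [522.2   0.8   8. ]
far [606.1  49.8  58. ] [606.2  18.6  58. ] [608.6  34.9  74. ]  near [519.3  52.1  58. ] [519.3  19.6  58. ] [522.3  36.2  74. ]
axis [606.1  34.2  58. ] [519.3  36.   58. ]
```

Run:
```python
from h import *
s=manip.read_state();print(s["clock"],s["qd"].round(4));print(manip.sign_off())
```

```text
24.15 [-0.0007 -0.0004 -0.007   0.0007  0.0002 -0.0004]
the job is handed in; nothing more can be done
None
```

The job is done and handed in at 24.2 s of the 72 s allowed; sign-off gives no verdict.

- **Tipping:** I lifted the tube and tipped it in small steps. The green specimen began to slide at about 26–27°. I stopped it a little past the 2.5 cm you asked for, at about 33 mm out, inside the allowed 7–43 mm.
- **Tube back in its rest:** I lowered it onto both saddles until the force showed it seated, then let go with the green specimen still showing. In the pictures it did not move while I drew the specimen out.
- **Green specimen:** I drew it out level and laid it in the V-block. The last wrist picture puts its middle within about 2 mm of the saddle's centre along the groove and about 0–1 mm across. Its axis is within about 0.02 rad of the groove. I did not measure its height after letting go. It touched down at the expected height, and the pictures show it lying level.
- **Everything else:** The last pictures show the orange specimen well inside the tube and the gripper clear of everything. The wash bottle and loupe look unmoved in them; the tape roll shows only partly in the wrist picture, and I did not measure any of the three.

Two checks disagreed:
- The cameras differed by 2–4 mm on where the V-block lies. I went by the wrist picture, which showed specimen and saddle together.
- The finger gap read 31 mm on the 32 mm specimen, but the grip held.

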